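# Set a power module on the test plate against the sprung sensor probe

## Robot

A 7-joint arm with a two-finger parallel gripper is mounted at the origin on the work surface. World frame = base frame: x ahead of the robot, y to its left, z up, the work surface at z = 0. Lengths are in m, angles in rad, forces in N, time in s.
With the tool pointing down it reaches from about 0.4 to 0.85 m from the base axis. Payload 10.4 kg.
Tool frame: the origin (TCP) lies where the fingers leave the gripper's body, on its centre line; the fingertips stand 70 mm ahead of it and the grasp point (between the pads) lies r.grip_depth ahead of it (r.grip_depth is the distance from the TCP to the grasp point, in m); z points along the fingers, y is the direction in which the jaws open and shut (so a half turn about z gives the same grasp; the last joint's range is limited). The gripper opens to 87 mm and grips with 3 to 60 N. Pads are 19 mm wide; open, the fingers measure 117 mm over their backs; the gripper's body (75 mm by 190 mm) begins 51 mm behind the grasp point.
Start: joints at [1.302, 0.332, -0.065, 1.46, 0.022, 1.35, -0.088], TCP at [0.152, -0.606, 0.292] pointing down, gripper open.
Joint ranges: [-2.6, 2.6], [-0.5, 2.12], [-1.47, 1.34], [0.16, 2.42], [-1.27, 4.41], [0.06, 2.06], [-2.6, 2.6]. Speed limits (rad/s): [2.22, 2.22, 2.79, 2.79, 3.14, 3.14, 3.14].

## Interface

Orientations are given as a unit quaternion [x, y, z, w].
In Python, from bench import monitor, viewer, workorder, nets, r gives the robot as it stands.
- The arm moves only by the tool drive_tool, never from a script. Its argument "plan" is a list of rows, each an object of numbers: "rx", "ry", "rz": the turn, a rotation vector about the tool's x, y, z in units of 360 degrees (1.0 is 360 degrees); "x", "y", "z": the shift along the tool's x, y, z in units of 1000 mm (1.0 is 1000 mm); "fingers": the opening, from 0 (shut) to 1 (fully open). In form: [{"rx": .., "ry": .., "rz": .., "x": .., "y": .., "z": .., "fingers": ..}, ...]. A call has 1 to 12 rows; each row is the pose to reach, as a shift and turn from the pose commanded when the call began, along the tool's axes at that moment, turning the shorter way round; what a row does not reach only later rows make up. A row lasts 1/8 s, in which the tool goes at most 62.5 mm and 10.7 degrees, less where a joint would pass 70% of its speed; a pose out of reach is approached as far as the arm can. A call with a number of a shift or a turn outside -1 to 1 is refused whole. A call with a gripper value outside its range is refused whole. The fingers move at their own pace and stop on an object; "squeeze" is the grip in N (left out, the last holds). Time passes only in rows, so rows that repeat a pose let the fingers close. It gives the time, the measured TCP pose, the force and the opening at its end, in the units of the state.
- monitor.read_state(): the state, without advancing time (a new reading comes with each control period).
- viewer.camera(name): name is "scene" or "top" or "wrist"; returns a dict with "color" (480x640x3 uint8, red, green, blue), "depth" (480x640 float32, m along the optical axis (not along the pixel's ray), 0 where there is no reading), "camera_matrix" (3x3 intrinsics, pixels), "D" ([k1, k2, p1, p2, k3] as OpenCV has them; the pictures are not rectified), "xyz" and "rotation" of the camera in the world. Camera axes: x right, y down, z forward; pixel columns grow to the right and rows downward; lengths in m; the calibration is good to about 2 mm. A picture is of the moment at which its call begins.
- workorder.close_job(): hands the job in, once; it reports no verdict.
Trained networks look in the newest picture that a camera, given by its name, has taken for a name from the list of things; names that differ only in an ending like _2 or _b are one class to them, and where a whole thing is asked for, a point or a joint stands for the part that bears it (a point fixed in the world has none). Each returns a list of dicts, best first, with "confidence" (0 to 1); they miss things now and then, are a little off and sometimes report something else, mostly with a low value. They report only what shows in the picture. A call takes as long as a camera call.
- nets.find_in(label, camera): "centre" ([x, y, z] in m, in world coordinates, good to about 4 mm: the middle of the surface that is visible of it).
- nets.regions_of(label, camera): "region" (480x640 bool, what is visible of it).
The state is a dict: "time": time; "joint_positions": joint angles; "joint_vel": joint speeds; "joint_torque": joint torques, N m; "ee_pos": TCP position; "eef_rot": TCP orientation; "ft_force": force on the tool from outside, world axes, zero at the start; "torque": the same for the moment, N m; "width": finger opening in m.
Only numpy, scipy, OpenCV 4.12 (cv2) and the standard library are available. Lean on these libraries where they do the work, as an engineer would, in place of code of your own. Each camera call takes 0.05 s, during which the arm holds its last target.

## Task

Set the power module squarely on the small raised test plate, clear of the sensor probe. Then slide it along the plate towards the post until its end face presses the probe's sprung tip in part way, gently and without bottoming it, and leave it there flat with no edge hanging over the plate. Put it down softly and do not disturb the other things on the bench.

Things in the scene. Friction and masses are not known exactly. Their poses are not given: they have to be found in the camera images.
- module: the power module: 72 long (its x) x 56 wide (its y) x 46 high, 0.3 to 0.65 kg, a black slab with a finned aluminium heatsink on top, fins along x. Origin at the centre of its underside, z up. It stands loose on the bench. Both ends are alike. The outer fins are solid flat sides: grip it across its 56 width, from above.
- plate: the small raised test plate, fixed to the bench: a flat aluminium plate 116 long (its x) x 68 wide (its y), top 50 above the bench, on a narrower black foot. Origin on the bench under the plate's centre, z up; its +x end faces the probe post. Dry friction between module and plate is moderate and varies.
- probe: the sensor post: fixed grey block 26 x 30, 76 high, with a black thumbscrew on top (to 89), beyond the plate's +x end. Origin on the bench under the post's centre, 90 from the plate's origin along the plate's +x; axes parallel to the plate's. It carries a thin horizontal sleeve with a sprung tip; over 8 N breaks the probe.
- probe_bore (a point): where the sleeve (10 across) leaves the post: 64 above the bench, 13 before the post's centre. The sleeve runs from here along -x over the plate's centre line, 14 above the plate. It is clamped at a different, unmeasured setting each time: see it or feel for it. The end of its tip lies 28 to 58 from this point, which is 19 to 49 beyond the plate's centre.
- probe_rest (a point): end of the brass sprung tip (6 across) if the sleeve were drawn fully back, 49 beyond the plate's centre; the real tip is 0 to 30 nearer the plate's centre. The tip meets the module's end face and yields along +x against about 0.6 N per mm, no preload; it bottoms hard after 8 mm (about 5 N).
- module_c0 (a point): bottom corner of the module at its +x +y side (36 and 28 from its centre)
- module_c1 (a point): bottom corner of the module at its +x -y side (36 and 28 from its centre)
- module_c2 (a point): bottom corner of the module at its -x -y side (36 and 28 from its centre)
- module_c3 (a point): bottom corner of the module at its -x +y side (36 and 28 from its centre)
- battery: small black block battery, 26 x 17 x 48, standing (mm). A bystander; leave it where it is. Origin at the centre of its underside.
- tin: flat round steel tin, 52 across, 20 high (mm). A bystander; leave it where it is. Origin at the centre of its underside.
- spool: solder spool standing on end, 56 across, 48 high (mm). A bystander; leave it where it is. Origin at the centre of its underside.
- stripboard: brown strip of circuit board with copper tracks, 70 x 45 x 5, lying flat (mm). A bystander; leave it where it is. Origin at the centre of its underside.
- screwdriver: screwdriver lying down, 160 long, along its x (mm). A bystander; leave it where it is.
- cleaner: small grey pot with brass tip-cleaning wool, 60 across, about 41 high (mm). A bystander; leave it where it is. Origin at the centre of its underside.

How it is judged:
By the outcome, as a careful person would: the job done as asked, in the order asked, and still so for the second after the job is handed in, with the robot touching nothing.
It also fails if it takes over 67 s, if anything falls off the work surface, if the arm or the gripper's body presses on something with over 40 N, if the wrist force passes 120 N, or if a joint passes its speed limit or range.

## Working session

There is one attempt and no reset: what is moved stays moved. The work goes in short steps, Python scripts to look and compute and a tool call to move; the robot and the scene stay as the last step left them, time stands still between calls to the robot, and variables do not carry over. Pictures are saved under pics/ and viewed, and the job is handed in when it is done.

Besides the shell and the picture viewer there is one more tool, called after "Emit:" by a JSON object that holds its "name" and its "arguments". drive_tool: Moves the arm, as the interface text tells. Its arguments: {"type":"object","properties":{"plan":{"type":"array","items":{"type":"object","properties":{"rx":{"type":"number","minimum":-1,"maximum":1},"ry":{"type":"number","minimum":-1,"maximum":1},"rz":{"type":"number","minimum":-1,"maximum":1},"x":{"type":"number","minimum":-1,"maximum":1},"y":{"type":"number","minimum":-1,"maximum":1},"z":{"type":"number","minimum":-1,"maximum":1},"fingers":{"type":"number"}}}},"squeeze":{"type":"number"}},"required":["plan"]}

```bash
mkdir -p pics; ls
cat > h.py <<'E'
import numpy as np, cv2
from bench import monitor, viewer, workorder, nets, r
from scipy.spatial.transform import Rotation as R
def cam(n):
    return viewer.camera(n)
def save(c,fn,crop=None,scale=1):
    im=c["color"][:,:,::-1]
    if crop: im=im[crop[1]:crop[3],crop[0]:crop[2]]
    if scale!=1: im=cv2.resize(im,None,fx=scale,fy=scale,interpolation=cv2.INTER_CUBIC)
    cv2.imwrite("pics/"+fn,im)
def rot(c):
    q=np.array(c["rotation"],float)
    return q if q.shape==(3,3) else R.from_quat(q).as_matrix()
def world(c,us,vs,z=None,depth=None):
    p=np.stack([np.atleast_1d(us),np.atleast_1d(vs)],-1).astype(np.float64)
    n=cv2.undistortPoints(p[:,None],np.array(c["camera_matrix"],float),np.array(c["D"],float))[:,0]
    d=np.c_[n,np.ones(len(n))]
    Rw=rot(c);o=np.array(c["xyz"])
    if z is not None:
        w=d@Rw.T; return o+w*((z-o[2])/w[:,2])[:,None]
    if depth is None: depth=c["depth"][np.atleast_1d(vs).astype(int),np.atleast_1d(us).astype(int)]
    return (d*np.atleast_1d(depth)[:,None])@Rw.T+o
def proj(c,P):
    P=np.atleast_2d(P).astype(float)
    Rw=rot(c); rv=cv2.Rodrigues(Rw.T)[0]; t=-Rw.T@np.array(c["xyz"])
    return cv2.projectPoints(P,rv,t,np.array(c["camera_matrix"],float),np.array(c["D"],float))[0][:,0]
E
python3 - <<'E'
from h import *
s=monitor.read_state(); print(s["time"],s["ee_pos"],s["eef_rot"],s["ft_force"],s["width"],r.grip_depth)
for n in ["scene","top","wrist"]:
    c=cam(n); save(c,n+"0.png"); print(n,c["xyz"],c["rotation"],np.array(c["camera_matrix"]).tolist(),c["D"])
    for l in ["module","plate","probe","probe_bore","probe_rest","module_c0","module_c1","module_c2","module_c3","battery","tin","spool","stripboard","screwdriver","cleaner"] if n!="wrist" else []:
        print(l,[(np.round(q["centre"],4).tolist(),round(q["confidence"],2)) for q in nets.find_in(l,n)][:2])
E
```

```text
pics
0.0 [ 0.15202605 -0.60592074  0.29142755] [ 9.92455732e-01  1.22601300e-01 -1.20173494e-04 -7.25371384e-04] [-0.15653519  0.10949655  0.31908153] 0.0869830473197087 0.051
scene [1.25627121 0.10675203 1.06263921] [ 0.6085333   0.73528103 -0.22773601 -0.19283501] [[585.6636243341037, 0.0, 312.2752768162818], [0.0, 585.6636243341037, 231.70141367728675], [0.0, 0.0, 1.0]] [-0.06440788  0.          0.          0.          0.        ]
module [([0.549, 0.1589, 0.0375], 0.93), ([0.7104, -0.3339, 0.0238], 0.49)]
plate [([0.5582, -0.1691, 0.0494], 0.55)]
probe [([0.6548, -0.1748, 0.0385], 0.93), ([0.5474, 0.16, 0.0409], 0.24)]
probe_bore [([0.654, -0.1724, 0.0425], 0.86)]
probe_rest [([0.6551, -0.1716, 0.0382], 0.82)]
module_c0 [([0.5475, 0.1612, 0.0385], 0.78), ([0.7124, -0.335, 0.0248], 0.17)]
module_c1 [([0.5475, 0.1612, 0.0385], 0.78), ([0.7124, -0.335, 0.0248], 0.17)]
module_c2 [([0.5475, 0.1612, 0.0385], 0.78), ([0.7124, -0.335, 0.0248], 0.17)]
module_c3 [([0.5475, 0.1612, 0.0385], 0.78), ([0.7124, -0.335, 0.0248], 0.17)]
battery [([0.4892, -0.0145, 0.0344], 0.52), ([0.546, 0.1581, 
[... 830 characters left out ...]
.56)]
module_c1 [([0.5372, 0.1598, 0.037], 0.56)]
module_c2 [([0.5372, 0.1598, 0.037], 0.56)]
module_c3 [([0.5372, 0.1598, 0.037], 0.56)]
battery [([0.4787, -0.0134, 0.0447], 0.39)]
tin [([0.5979, 0.0056, 0.0189], 0.88)]
spool [([0.7477, 0.0231, 0.0432], 0.67), ([0.5059, -0.411, 0.0219], 0.56)]
stripboard [([0.505, 0.3893, 0.0053], 0.81)]
screwdriver [([0.5041, -0.4092, 0.0186], 0.92)]
cleaner [([0.6981, -0.3365, 0.0271], 0.92)]
wrist [ 0.21697652 -0.58838604  0.38515783] [ 0.78214864 -0.61075732 -0.07583717  0.09730222] [[350.10319773638514, 0.0, 321.52632761000916], [0.0, 350.10319773638514, 239.94139890307923], [0.0, 0.0, 1.0]] [-0.03223517  0.          0.          0.          0.        ]
```

View pics/scene0.png

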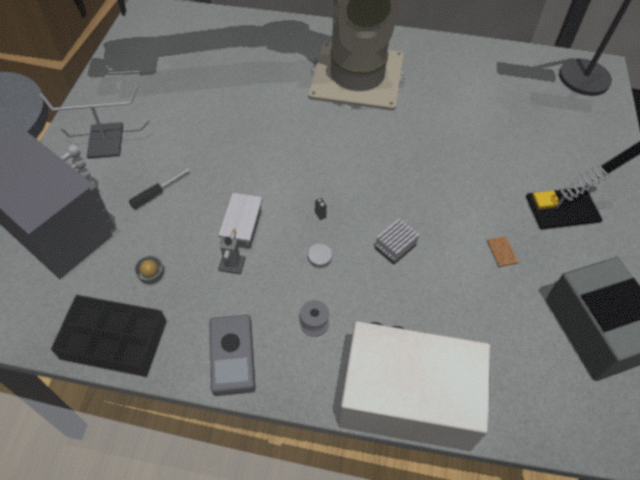

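View pics/top0.png

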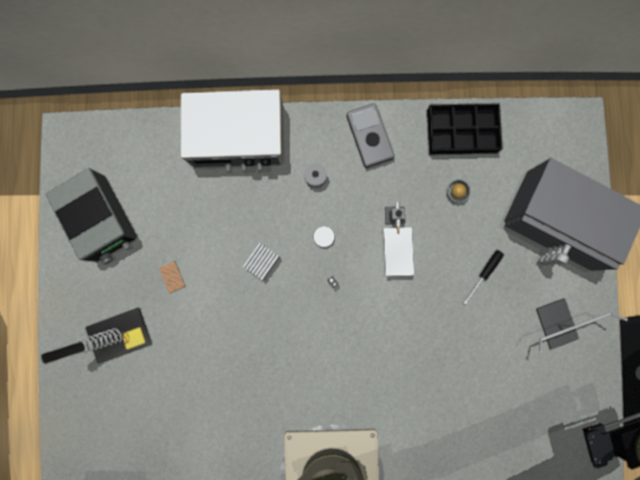

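The scene view has the module at about (397,240), the plate at (240,218) and the post at (232,255). In the top view they are at (262,262), (398,252) and (397,212). Next I'll measure the poses.

Run:
```python
from h import *
c=cam("top")
save(c,"topm.png",(220,225,300,295),8); save(c,"topp.png",(365,195,435,285),6)
for l,z0,z1 in [("module",.02,.07),("plate",.04,.06)]:
    q=nets.regions_of(l,"top")[0]; m=q["region"]; v,u=np.nonzero(m)
    d=c["depth"][v,u]; P=world(c,u,v,depth=d); 
    print(l,q["confidence"],m.sum(),np.percentile(P[:,2],[1,10,50,90,99]))
    k=(P[:,2]>z0)&(P[:,2]<z1)
    z=np.median(P[k,2]) if l=="plate" else .046
    W=world(c,u[k],v[k],z=z)[:,:2]
    print(cv2.minAreaRect((W*1000).astype(np.float32)), W.mean(0))
```

```text
module 0.79 718 [-0.00057731  0.01792844  0.038254    0.04865813  0.05476367]
((536.1161499023438, 159.59933471679688), (58.5796012878418, 71.88319396972656), 53.29399108886719) [0.53547436 0.15996591]
plate 0.76 1352 [0.00304489 0.04574188 0.05002007 0.05436029 0.05928749]
((551.4617919921875, -176.9913330078125), (116.3148193359375, 68.99629974365234), 0.2434583604335785) [ 0.55115413 -0.17702814]
```

Run:
```python
import cv2,numpy as np
a=cv2.imread("pics/topm.png");b=cv2.imread("pics/topp.png")
b=cv2.resize(b,None,fx=0.95,fy=0.95); a=cv2.resize(a,(370,324))
o=np.zeros((515,790,3),np.uint8);o[:a.shape[0],:a.shape[1]]=a;o[:b.shape[0],380:380+b.shape[1]]=b
cv2.imwrite("pics/both.png",o)
```

```text
(no output)
```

View pics/both.png

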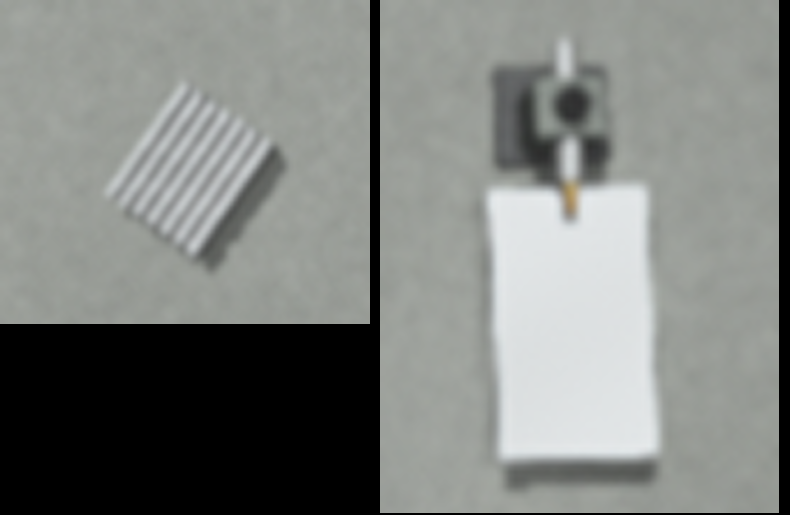

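The top view zoom shows the plate nearly aligned with world x, and the brass tip end about 13 mm inside the plate's +x edge. The module's fins run at about -36°. I'll take the wrist camera over the plate first.

```bash
cat >> h.py <<'E'
def down(yawdeg):  # tool x at yaw, z down
    a=np.radians(yawdeg); x=np.array([np.cos(a),np.sin(a),0]); z=np.array([0,0,-1.]); return np.c_[x,np.cross(z,x),z]
def rel(p,yawdeg):
    s=monitor.read_state(); R0=R.from_quat(s["eef_rot"]).as_matrix()
    sh=R0.T@(np.array(p)-s["ee_pos"]); rv=R.from_matrix(R0.T@down(yawdeg)).as_rotvec()/(2*np.pi)
    print("shift",np.round(sh,4),"turn",np.round(rv,4),"dist",np.linalg.norm(sh),"yaw now",np.degrees(np.arctan2(R0[1,0],R0[0,0])),"z",R0[:,2].round(4))
E
python3 - <<'E'
from h import *
rel([0.50,-0.177,0.25],0)
E
```

```text
shift [ 0.4419 -0.3317  0.0423] turn [ 0.     -0.      0.0391] dist 0.5541293872733171 yaw now 14.083702921507076 z [ 1.e-04 -0.e+00 -1.e+00]
```

Emit:
{"name": "drive_tool", "arguments": {"plan": [{"x": 0.442, "y": -0.332, "z": 0, "rz": 0.0391}, {"x": 0.442, "y": -0.332, "z": 0, "rz": 0.0391}, {"x": 0.442, "y": -0.332, "z": 0, "rz": 0.0391}, {"x": 0.442, "y": -0.332, "z": 0, "rz": 0.0391}, {"x": 0.442, "y": -0.332, "z": 0, "rz": 0.0391}, {"x": 0.442, "y": -0.332, "z": 0, "rz": 0.0391}, {"x": 0.442, "y": -0.332, "z": 0.042, "rz": 0.0391}, {"x": 0.442, "y": -0.332, "z": 0.042, "rz": 0.0391}, {"x": 0.442, "y": -0.332, "z": 0.042, "rz": 0.0391}, {"x": 0.442, "y": -0.332, "z": 0.042, "rz": 0.0391}, {"x": 0.442, "y": -0.332, "z": 0.042, "rz": 0.0391}]}}

```text
validation failed for argument at $.pl...
```

Run:
```python
from h import *
s=monitor.read_state();print(s["time"],s["ee_pos"],s["ft_force"])
c=cam("wrist"); save(c,"w1.png"); print(c["xyz"],rot(c).round(3).tolist())
for l in ["plate","probe","probe_rest","probe_bore"]:
    print(l,[(np.round(q["centre"],4).tolist(),round(q["confidence"],2)) for q in nets.find_in(l,"wrist")][:2])
np.save("w1d.npy",c["depth"])
rel([0.48,0.17,0.25],-36.7)
```

```text
1.8 [ 0.1520894  -0.60622058  0.2922763 ] [ 0.29788565 -0.75804187 -0.70841737]
[ 0.21697633 -0.58838601  0.38515786] [[0.242, -0.941, -0.237], [-0.97, -0.235, -0.06], [0.0, 0.245, -0.97]]
plate []
probe []
probe_rest []
probe_bore []
shift [ 0.5069 -0.6731  0.0422] turn [ 0.     -0.      0.1411] dist 0.8436971781666863 yaw now 14.084793382492485 z [ 0.e+00 -1.e-04 -1.e+00]
```

View pics/w1.png

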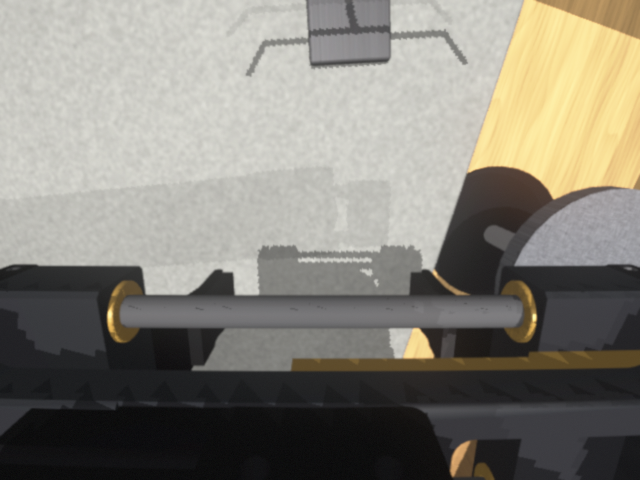

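The call was refused, perhaps because keys were missing, so the arm has not moved. The wrist view shows only the bench, with the helping-hand stand ahead at (350,40). I'll check its height before passing over it.

Run:
```python
from h import *
c=cam("top")
for (a,b,e,f) in [(515,290,620,360),(440,240,540,310),(370,195,420,285)]:
    v,u=np.mgrid[b:f,a:e]; u=u.ravel();v=v.ravel();d=c["depth"][v,u];k=d>0
    P=world(c,u[k],v[k],depth=d[k]); i=P[:,2].argmax(); print(P[i],np.percentile(P[:,2],99),P.min(0),P.max(0))
```

```text
[ 0.30747514 -0.47903535  0.15544642] 0.1268147849394023 [ 0.25983022 -1.13719636 -0.77366675] [ 0.44656118 -0.46820738  0.15544642]
[ 0.56816738 -0.52618724  0.05337668] 0.026351782887050867 [ 0.39675014 -0.5458303  -0.01327536] [ 0.57886231 -0.28150196  0.05337668]
[ 0.63886472 -0.17365628  0.09642865] 0.08022717762091953 [ 0.46944667 -0.24151349 -0.01106742] [ 0.69876668 -0.10864115  0.09642865]
```

Emit:
{"name": "drive_tool", "arguments": {"plan": [{"x": 0.0, "y": 0.0, "z": -0.04, "rx": 0.0, "ry": 0.0, "rz": 0.0, "fingers": 1.0}]}}

```text
time: 2.22
ee_pos: [0.1518, -0.6052, 0.3297]
eef_rot: [0.992, 0.123, -0.001, -0.003]
ft_force: [-0.1, -1.5, -0.1]
width: 0.0867
```

Emit:
{"name": "drive_tool", "arguments": {"plan": [{"x": 0.442, "y": -0.332, "z": 0.0, "rx": 0.0, "ry": 0.0, "rz": 0.0391, "fingers": 1.0}, {"x": 0.442, "y": -0.332, "z": 0.0, "rx": 0.0, "ry": 0.0, "rz": 0.0391, "fingers": 1.0}, {"x": 0.442, "y": -0.332, "z": 0.0, "rx": 0.0, "ry": 0.0, "rz": 0.0391, "fingers": 1.0}, {"x": 0.442, "y": -0.332, "z": 0.0, "rx": 0.0, "ry": 0.0, "rz": 0.0391, "fingers": 1.0}, {"x": 0.442, "y": -0.332, "z": 0.0, "rx": 0.0, "ry": 0.0, "rz": 0.0391, "fingers": 1.0}, {"x": 0.442, "y": -0.332, "z": 0.0, "rx": 0.0, "ry": 0.0, "rz": 0.0391, "fingers": 1.0}, {"x": 0.442, "y": -0.332, "z": 0.08, "rx": 0.0, "ry": 0.0, "rz": 0.0391, "fingers": 1.0}, {"x": 0.442, "y": -0.332, "z": 0.08, "rx": 0.0, "ry": 0.0, "rz": 0.0391, "fingers": 1.0}, {"x": 0.442, "y": -0.332, "z": 0.08, "rx": 0.0, "ry": 0.0, "rz": 0.0391, "fingers": 1.0}, {"x": 0.442, "y": -0.332, "z": 0.08, "rx": 0.0, "ry": 0.0, "rz": 0.0391, "fingers": 1.0}, {"x": 0.442, "y": -0.332, "z": 0.08, "rx": 0.0, "ry": 0.0, "rz": 0.0391, "fingers": 1.0}]}}

```text
time: 3.6
ee_pos: [0.5, -0.1767, 0.2522]
eef_rot: [1.0, 0.0, -0.0, 0.0]
ft_force: [-0.0, -0.5, -0.1]
width: 0.087
```

Run:
```python
from h import *
s=monitor.read_state();print(s["time"],s["ee_pos"],s["ft_force"])
c=cam("wrist"); save(c,"w2.png"); print(c["xyz"],rot(c).round(3).tolist())
import pickle; pickle.dump(c,open("w2.pkl","wb"))
rel([0.48,0.17,0.25],-36.7)
```

```text
3.6 [ 0.49999086 -0.17673313  0.25217673] [-0.03594206 -0.4599474  -0.09028445]
[ 0.56693483 -0.17510243  0.34502406] [[-0.0, -0.969, -0.245], [-1.0, 0.0, 0.0], [-0.0, 0.245, -0.969]]
shift [-0.0201 -0.3478  0.0023] turn [ 1.000e-04 -1.000e-04  1.018e-01] dist 0.3483369729435035 yaw now -0.056170085381676234 z [ 1.e-04 -7.e-04 -1.e+00]
```

View pics/w2.png

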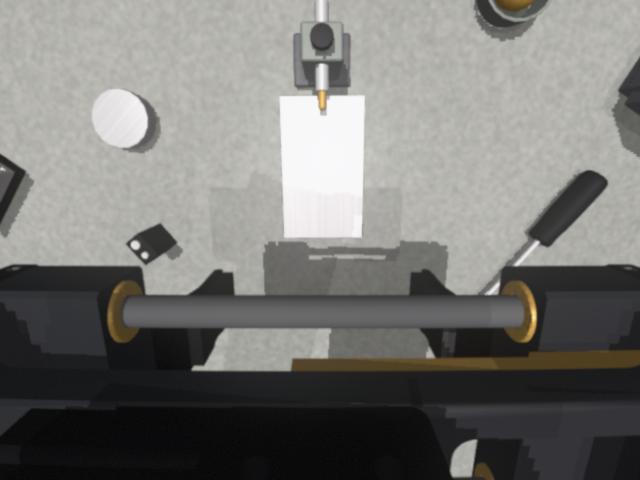

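The wrist view shows the whole plate, with corners near (280,96), (364,96), (362,237) and (284,237), and the brass tip ending near (322,109).

Run:
```python
from h import *
import pickle; c=pickle.load(open("w2.pkl","rb"))
save(c,"w2z.png",(265,50,380,130),6)
g=cv2.cvtColor(c["color"],cv2.COLOR_RGB2GRAY)
m=(g>205).astype(np.uint8); m[:60]=0;m[245:]=0;m[:,:270]=0;m[:,375:]=0
n,lab,st,_=cv2.connectedComponentsWithStats(m); i=1+st[1:,4].argmax(); print(st[i])
m=(lab==i); v,u=np.nonzero(m)
W=world(c,u,v,z=.05)[:,:2]; print(cv2.minAreaRect((W*1000).astype(np.float32)))
# edge line fits: left/right
L=[];Rr=[];T=[];B=[]
for y in range(st[i][1]+8,st[i][1]+st[i][3]-8):
    xs=np.nonzero(m[y])[0]; L.append((xs.min()-.5,y));Rr.append((xs.max()+.5,y))
for x in range(st[i][0]+8,st[i][0]+st[i][2]-8):
    ys=np.nonzero(m[:,x])[0]; B.append((x,ys.max()+.5)); 
    if abs(x-322)>12: T.append((x,ys.min()-.5))
for n_,E in zip("LRBT",(L,Rr,B,T)):
    E=np.array(E,float);w=world(c,E[:,0],E[:,1],z=.05)[:,:2]
    f=cv2.fitLine((w*1000).astype(np.float32),cv2.DIST_HUBER,0,.01,.01).ravel(); print(n_,f, np.degrees(np.arctan2(f[1],f[0])))
for y in range(100,114): print(y,c["color"][y,316:330].tolist() if y>104 else "")
```

```text
[  279    95    86   143 11418]
((552.5542602539062, -175.54217529296875), (115.69587707519531, 67.838623046875), 0.3811394274234772)
L [ 9.9994051e-01  1.0905990e-02  5.5464954e+02 -1.4174527e+02] 0.6248796
R [ 9.9999893e-01  1.4541908e-03  5.5607733e+02 -2.0933081e+02] 0.083319016
B [ 1.0680190e-02 -9.9994296e-01  4.9509869e+02 -1.6966800e+02] -89.388054
T [ 2.1596352e-04  1.0000000e+00  6.1016431e+02 -1.7078802e+02] 89.98762
100 
101 
102 
103 
104 
105 [[248, 247, 249], [243, 242, 242], [211, 196, 177], [198, 165, 114], [219, 176, 107], [236, 199, 114], [241, 211, 118], [227, 187, 109], [203, 163, 102], [177, 150, 114], [197, 189, 183], [241, 240, 242], [248, 248, 249], [248, 248, 249]]
106 [[248, 248, 249], [243, 242, 242], [212, 198, 181], [197, 164, 117], [213, 171, 105], [229, 189, 110], [235, 198, 114], [222, 180, 108], [198, 159, 102], [176, 149, 115], [196, 189, 183], [241, 240, 242], [248, 248, 249], [248, 248, 249]]
107 [[248, 248, 249], [244, 243, 244], [222, 214, 205], [193, 166, 131], [199, 161, 104], [214, 172, 105], [219, 175, 105], [207, 166, 103], [186, 151, 100],
[... 843 characters left out ...]
248, 249], [247, 247, 248], [241, 240, 242], [196, 192, 194], [166, 161, 162], [176, 169, 170], [180, 173, 175], [183, 178, 180], [188, 183, 185], [212, 208, 211], [243, 242, 244], [248, 248, 249], [248, 248, 249]]
112 [[248, 248, 249], [248, 248, 249], [248, 248, 249], [241, 241, 243], [199, 196, 200], [173, 168, 171], [184, 179, 182], [189, 183, 186], [189, 184, 186], [189, 183, 186], [212, 209, 212], [243, 242, 244], [248, 248, 249], [248, 248, 249]]
113 [[248, 248, 249], [248, 248, 249], [248, 248, 249], [242, 242, 243], [202, 199, 203], [177, 172, 175], [187, 181, 184], [189, 183, 186], [188, 183, 185], [189, 184, 187], [213, 209, 212], [243, 242, 244], [248, 248, 249], [248, 248, 249]]
```

View pics/w2z.png

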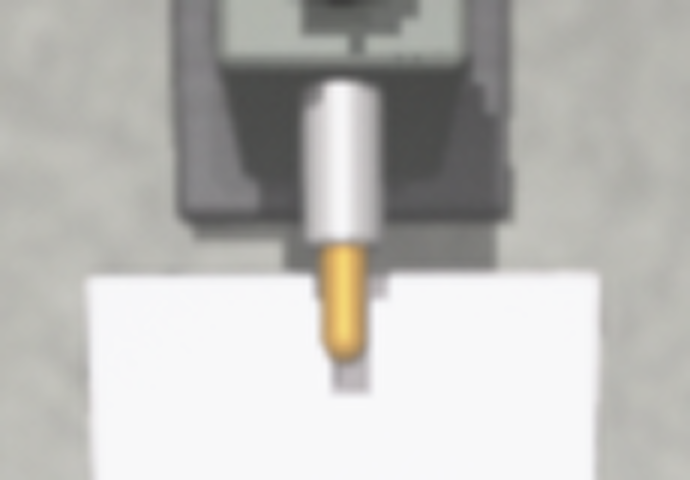

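Run:
```python
from h import *
import pickle; c=pickle.load(open("w2.pkl","rb"))
for v in (109,109.5,110,110.5): print(v,world(c,322.2,v,z=.064))
print(world(c,[322,322],[95.5,90.5],z=.064))
rel([0.49,0.14,0.25],-36.7)
```

```text
109 [[ 0.59842253 -0.17559322  0.064     ]]
109.5 [[ 0.59806139 -0.17559334  0.064     ]]
110 [[ 0.59770004 -0.17559346  0.064     ]]
110.5 [[ 0.59733849 -0.17559357  0.064     ]]
[[ 0.60809771 -0.17543935  0.064     ]
 [ 0.61164481 -0.17543865  0.064     ]]
shift [-0.01   -0.3178  0.0024] turn [ 1.000e-04 -1.000e-04  1.018e-01] dist 0.31792766743401435 yaw now -0.056170085381676234 z [ 1.e-04 -7.e-04 -1.e+00]
```

The tip end is about 45 mm beyond the plate centre, which works out at (0.5526,-0.1756) with yaw about 0.35°. Next I'll look at the module from close up.

Emit:
{"name": "drive_tool", "arguments": {"plan": [{"x": -0.004, "y": -0.367, "z": 0.0, "rx": 0.0, "ry": 0.0, "rz": 0.102, "fingers": 1.0}, {"x": -0.004, "y": -0.367, "z": 0.0, "rx": 0.0, "ry": 0.0, "rz": 0.102, "fingers": 1.0}, {"x": -0.004, "y": -0.367, "z": 0.0, "rx": 0.0, "ry": 0.0, "rz": 0.102, "fingers": 1.0}, {"x": -0.004, "y": -0.367, "z": 0.0, "rx": 0.0, "ry": 0.0, "rz": 0.102, "fingers": 1.0}, {"x": -0.004, "y": -0.367, "z": 0.03, "rx": 0.0, "ry": 0.0, "rz": 0.102, "fingers": 1.0}, {"x": -0.004, "y": -0.367, "z": 0.03, "rx": 0.0, "ry": 0.0, "rz": 0.102, "fingers": 1.0}, {"x": -0.004, "y": -0.367, "z": 0.03, "rx": 0.0, "ry": 0.0, "rz": 0.102, "fingers": 1.0}, {"x": -0.004, "y": -0.367, "z": 0.03, "rx": 0.0, "ry": 0.0, "rz": 0.102, "fingers": 1.0}]}}

```text
time: 4.65
ee_pos: [0.4978, 0.1566, 0.2219]
eef_rot: [0.949, -0.316, -0.007, 0.004]
ft_force: [0.0, 0.4, -1.1]
width: 0.087
```

Run:
```python
from h import *
import pickle
s=monitor.read_state();print(s["time"],s["ee_pos"],s["ft_force"],s["joint_positions"].round(2) if hasattr(s["joint_positions"],'round') else s["joint_positions"])
c=cam("wrist"); save(c,"w3.png"); pickle.dump(c,open("w3.pkl","wb"))
q=nets.regions_of("module","wrist")
for k in q[:2]:
    v,u=np.nonzero(k["region"]); print(k["confidence"],len(u),u.min(),u.max(),v.min(),v.max())
    P=world(c,u,v,depth=c["depth"][v,u]); print(np.percentile(P[:,2],[2,20,50,80,98]))
    t=(P[:,2]>.035)&(P[:,2]<.056); W=world(c,u[t],v[t],z=.046)[:,:2]; print(cv2.minAreaRect((W*1000).astype(np.float32)))
```

```text
4.65 [0.49779546 0.15657984 0.22189657] [ 7.41291373e-04  4.20418748e-01 -1.10001682e+00] [-0.4   0.17  0.01  1.81 -0.01  1.17 -2.6 ]
0.95 6520 245 321 151 243
[0.01927603 0.02072598 0.04187305 0.04650756 0.04766631]
((537.8477783203125, 161.79232788085938), (56.127174377441406, 71.5965347290039), 53.67300796508789)
```

View pics/w3.png

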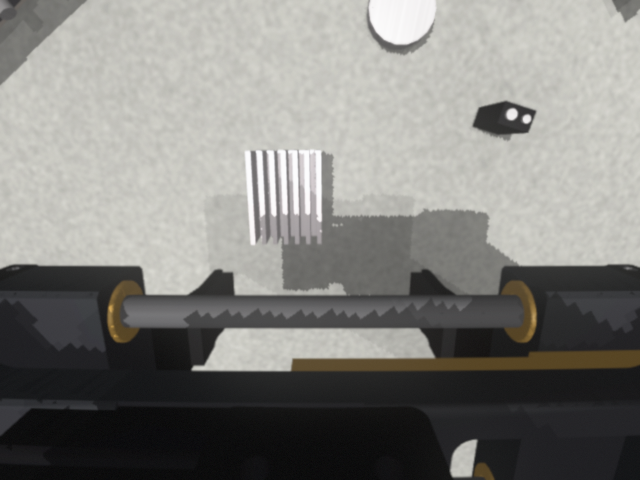

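The module is at about (0.538,0.162), yaw -36.3°, but joint 7 is at its limit in this orientation. I'll turn the tool half round and grasp from the other side.

Emit:
{"name": "drive_tool", "arguments": {"plan": [{"x": 0.0, "y": 0.0, "z": 0.0, "rx": 0.0, "ry": 0.0, "rz": -0.25, "fingers": 1.0}, {"x": 0.0, "y": 0.0, "z": 0.0, "rx": 0.0, "ry": 0.0, "rz": -0.25, "fingers": 1.0}, {"x": 0.0, "y": 0.0, "z": 0.0, "rx": 0.0, "ry": 0.0, "rz": -0.25, "fingers": 1.0}, {"x": 0.0, "y": 0.0, "z": 0.0, "rx": 0.0, "ry": 0.0, "rz": -0.25, "fingers": 1.0}, {"x": 0.0, "y": 0.0, "z": 0.0, "rx": 0.0, "ry": 0.0, "rz": -0.25, "fingers": 1.0}, {"x": 0.0, "y": 0.0, "z": 0.0, "rx": 0.0, "ry": 0.0, "rz": -0.25, "fingers": 1.0}, {"x": 0.0, "y": 0.0, "z": 0.0, "rx": 0.0, "ry": 0.0, "rz": -0.25, "fingers": 1.0}, {"x": 0.0, "y": 0.0, "z": 0.0, "rx": 0.0, "ry": 0.0, "rz": -0.25, "fingers": 1.0}, {"x": 0.0, "y": 0.0, "z": 0.0, "rx": 0.0, "ry": 0.0, "rz": -0.25, "fingers": 1.0}, {"x": 0.0, "y": 0.0, "z": 0.0, "rx": 0.0, "ry": 0.0, "rz": -0.25, "fingers": 1.0}]}}

```text
time: 6.0
ee_pos: [0.4977, 0.156, 0.222]
eef_rot: [0.895, 0.447, -0.008, -0.003]
ft_force: [-0.6, -1.0, 0.4]
width: 0.0869
```

Run:
```python
from h import *
s=monitor.read_state();print(s["time"],s["ee_pos"],np.array(s["joint_positions"]).round(2))
rel([0.538,0.1618,0.20],143.7)
```

```text
6.0 [0.49774635 0.15598156 0.22195778] [-0.27  0.17 -0.13  1.81  0.02  1.18 -1.05]
shift [0.0291 0.0289 0.0213] turn [-0.0029 -0.     -0.2517] dist 0.0462207152202853 yaw now 53.09908299239621 z [-0.0164 -0.0022 -0.9999]
```

Emit:
{"name": "drive_tool", "arguments": {"plan": [{"x": 0.029, "y": 0.029, "z": 0.02, "rx": -0.003, "ry": 0.0, "rz": -0.2517, "fingers": 1.0}, {"x": 0.029, "y": 0.029, "z": 0.02, "rx": -0.003, "ry": 0.0, "rz": -0.2517, "fingers": 1.0}, {"x": 0.029, "y": 0.029, "z": 0.02, "rx": -0.003, "ry": 0.0, "rz": -0.2517, "fingers": 1.0}, {"x": 0.029, "y": 0.029, "z": 0.02, "rx": -0.003, "ry": 0.0, "rz": -0.2517, "fingers": 1.0}, {"x": 0.029, "y": 0.029, "z": 0.02, "rx": -0.003, "ry": 0.0, "rz": -0.2517, "fingers": 1.0}, {"x": 0.029, "y": 0.029, "z": 0.02, "rx": -0.003, "ry": 0.0, "rz": -0.2517, "fingers": 1.0}, {"x": 0.029, "y": 0.029, "z": 0.02, "rx": -0.003, "ry": 0.0, "rz": -0.2517, "fingers": 1.0}, {"x": 0.029, "y": 0.029, "z": 0.02, "rx": -0.003, "ry": 0.0, "rz": -0.2517, "fingers": 1.0}, {"x": 0.029, "y": 0.029, "z": 0.02, "rx": -0.003, "ry": 0.0, "rz": -0.2517, "fingers": 1.0}, {"x": 0.029, "y": 0.029, "z": 0.02, "rx": -0.003, "ry": 0.0, "rz": -0.2517, "fingers": 1.0}]}}

```text
time: 7.25
ee_pos: [0.5377, 0.1628, 0.2009]
eef_rot: [0.312, 0.95, 0.0, -0.0]
ft_force: [-0.8, -0.2, -0.2]
width: 0.0873
```

Run:
```python
from h import *
s=monitor.read_state();print(s["time"],s["ee_pos"],np.array(s["joint_positions"]).round(2))
c=cam("wrist"); save(c,"w4.png")
q=nets.regions_of("module","wrist")
for k in q[:1]:
    v,u=np.nonzero(k["region"]); print(k["confidence"],len(u),u.min(),u.max(),v.min(),v.max())
    P=world(c,u,v,depth=c["depth"][v,u]); print(np.percentile(P[:,2],[2,20,50,80,98]))
    t=(P[:,2]>.035)&(P[:,2]<.056); W=world(c,u[t],v[t],z=.046)[:,:2]; print(cv2.minAreaRect((W*1000).astype(np.float32)))
rel([0.538,0.1618,0.079],143.7)
```

```text
7.25 [0.53769395 0.16276971 0.20092528] [-0.11  0.28 -0.31  1.73  0.09  1.14  0.49]
0.61 7266 279 357 191 291
[0.01103595 0.02027607 0.03615704 0.0464593  0.04756924]
((536.4127807617188, 162.30393981933594), (55.924949645996094, 72.13392639160156), 53.62579345703125)
shift [-0.0012 -0.0009  0.1218] turn [ 0.     -0.0001 -0.    ] dist 0.12179057781703727 yaw now 143.68601655319716 z [-3.e-04  3.e-04 -1.e+00]
```

View pics/w4.png

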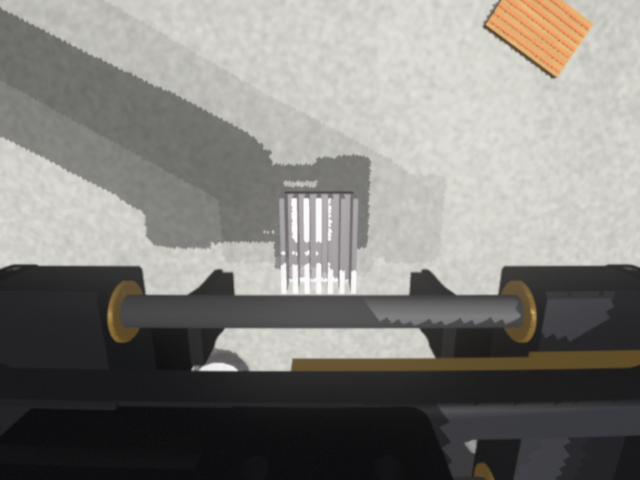

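The module is centred between the jaws at columns 279–357. The views from both sides average to (0.537,0.162), yaw -36.3°. I'll descend and grip.

Emit:
{"name": "drive_tool", "arguments": {"plan": [{"x": 0.0, "y": -0.001, "z": 0.05, "rx": 0.0, "ry": 0.0, "rz": 0.0, "fingers": 1.0}, {"x": 0.0, "y": -0.001, "z": 0.09, "rx": 0.0, "ry": 0.0, "rz": 0.0, "fingers": 1.0}, {"x": 0.0, "y": -0.001, "z": 0.11, "rx": 0.0, "ry": 0.0, "rz": 0.0, "fingers": 1.0}, {"x": 0.0, "y": -0.001, "z": 0.12, "rx": 0.0, "ry": 0.0, "rz": 0.0, "fingers": 1.0}, {"x": 0.0, "y": -0.001, "z": 0.12, "rx": 0.0, "ry": 0.0, "rz": 0.0, "fingers": 1.0}, {"x": 0.0, "y": -0.001, "z": 0.12, "rx": 0.0, "ry": 0.0, "rz": 0.0, "fingers": 0.7}, {"x": 0.0, "y": -0.001, "z": 0.12, "rx": 0.0, "ry": 0.0, "rz": 0.0, "fingers": 0.6}, {"x": 0.0, "y": -0.001, "z": 0.12, "rx": 0.0, "ry": 0.0, "rz": 0.0, "fingers": 0.5}, {"x": 0.0, "y": -0.001, "z": 0.12, "rx": 0.0, "ry": 0.0, "rz": 0.0, "fingers": 0.5}, {"x": 0.0, "y": -0.001, "z": 0.12, "rx": 0.0, "ry": 0.0, "rz": 0.0, "fingers": 0.5}], "squeeze": 20}}

```text
time: 8.6
ee_pos: [0.5366, 0.163, 0.0807]
eef_rot: [0.31, 0.951, -0.0, -0.0]
ft_force: [-1.9, -1.8, 3.9]
width: 0.0558
```

Emit:
{"name": "drive_tool", "arguments": {"plan": [{"x": 0.0, "y": 0.0, "z": -0.002, "rx": 0.0, "ry": 0.0, "rz": 0.0, "fingers": 0.4}, {"x": 0.0, "y": 0.0, "z": -0.01, "rx": 0.0, "ry": 0.0, "rz": 0.0, "fingers": 0.4}, {"x": 0.0, "y": 0.0, "z": -0.03, "rx": 0.0, "ry": 0.0, "rz": 0.0, "fingers": 0.4}, {"x": 0.0, "y": 0.0, "z": -0.06, "rx": 0.0, "ry": 0.0, "rz": 0.0, "fingers": 0.4}, {"x": 0.0, "y": 0.0, "z": -0.1, "rx": 0.0, "ry": 0.0, "rz": 0.0, "fingers": 0.4}, {"x": 0.0, "y": 0.0, "z": -0.12, "rx": 0.0, "ry": 0.0, "rz": 0.0, "fingers": 0.4}, {"x": 0.0, "y": 0.0, "z": -0.12, "rx": 0.0, "ry": 0.0, "rz": 0.0, "fingers": 0.4}, {"x": 0.0, "y": 0.0, "z": -0.12, "rx": 0.0, "ry": 0.0, "rz": 0.0, "fingers": 0.4}]}}

```text
time: 9.6
ee_pos: [0.5361, 0.1631, 0.1994]
eef_rot: [0.31, 0.951, -0.0, -0.001]
ft_force: [-0.1, -0.4, -4.0]
width: 0.0559
```

Run:
```python
from h import *
F=[];T=[]
for i in range(5):
    c=cam("wrist"); s=monitor.read_state(); F.append(s["ft_force"]);T.append(s["torque"])
print(s["time"],s["ee_pos"],s["width"],np.mean(F,0),np.std(F,0),np.mean(T,0)); save(c,"w5.png")
rel([0.5385,-0.1758,0.20],180.3)
```

```text
9.85 [0.53636942 0.16314845 0.19966405] 0.05583183641600978 [ 0.08745378 -0.2221747  -3.40724904] [0.68570528 0.44818291 0.42026216] [ 0.05673512 -0.15523262 -0.03282467]
shift [-0.2012 -0.2727 -0.0003] turn [-1.00e-04 -3.00e-04 -1.01e-01] dist 0.33895531418883207 yaw now 143.93845371879453 z [-2.1e-03 -2.0e-04 -1.0e+00]
```

View pics/w5.png

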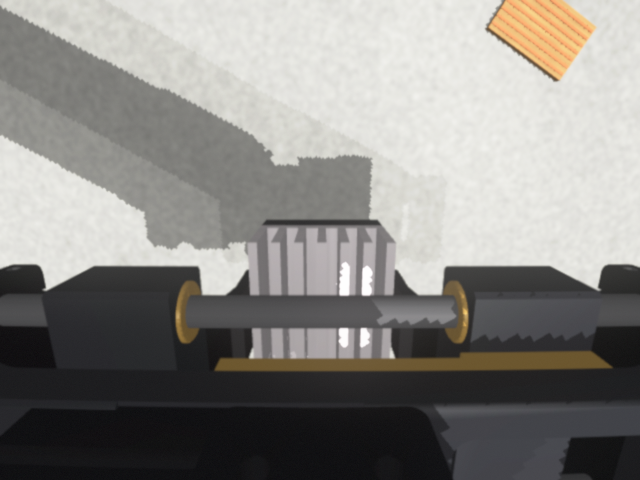

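The module is held, about 0.35 kg, with its fins level between the fingers in the wrist view. I'll carry it above the plate.

Emit:
{"name": "drive_tool", "arguments": {"plan": [{"x": -0.03, "y": -0.04, "z": 0.0, "rx": 0.0, "ry": 0.0, "rz": -0.015, "fingers": 0.4}, {"x": -0.06, "y": -0.08, "z": 0.0, "rx": 0.0, "ry": 0.0, "rz": -0.03, "fingers": 0.4}, {"x": -0.09, "y": -0.12, "z": 0.0, "rx": 0.0, "ry": 0.0, "rz": -0.05, "fingers": 0.4}, {"x": -0.12, "y": -0.16, "z": 0.0, "rx": 0.0, "ry": 0.0, "rz": -0.07, "fingers": 0.4}, {"x": -0.15, "y": -0.2, "z": 0.0, "rx": 0.0, "ry": 0.0, "rz": -0.09, "fingers": 0.4}, {"x": -0.175, "y": -0.235, "z": 0.0, "rx": 0.0, "ry": 0.0, "rz": -0.101, "fingers": 0.4}, {"x": -0.193, "y": -0.26, "z": 0.0, "rx": 0.0, "ry": 0.0, "rz": -0.101, "fingers": 0.4}, {"x": -0.201, "y": -0.2727, "z": 0.0, "rx": 0.0, "ry": 0.0, "rz": -0.101, "fingers": 0.4}, {"x": -0.201, "y": -0.2727, "z": 0.0, "rx": 0.0, "ry": 0.0, "rz": -0.101, "fingers": 0.4}, {"x": -0.201, "y": -0.2727, "z": 0.0, "rx": 0.0, "ry": 0.0, "rz": -0.101, "fingers": 0.4}]}}

```text
time: 11.1
ee_pos: [0.5389, -0.1736, 0.2004]
eef_rot: [-0.004, 1.0, 0.001, -0.0]
ft_force: [-1.0, 0.8, -4.3]
width: 0.0559
```

Run:
```python
from h import *
F=[]
for i in range(3):
    c=cam("wrist"); s=monitor.read_state(); F.append(s["ft_force"])
print(s["time"],s["ee_pos"],s["width"],np.mean(F,0)); save(c,"w6.png")
c=cam("scene"); save(c,"s6.png",(150,130,350,290),4)
rel([0.5385,-0.1758,0.135],180.3)
print(rot(cam("wrist")).round(3).tolist())
```

```text
11.25 [ 0.5389208  -0.17410069  0.20052191] 0.055502557710351175 [-0.24760764  0.54370798 -3.6178357 ]
shift [ 0.0003 -0.0014  0.0656] turn [ 0.0001 -0.0001  0.0002] dist 0.0655662906906556 yaw now -179.6132891620904 z [-5.e-04  4.e-04 -1.e+00]
[[-0.006, 0.969, 0.247], [1.0, 0.006, 0.002], [0.001, 0.247, -0.969]]
```

View pics/w6.png

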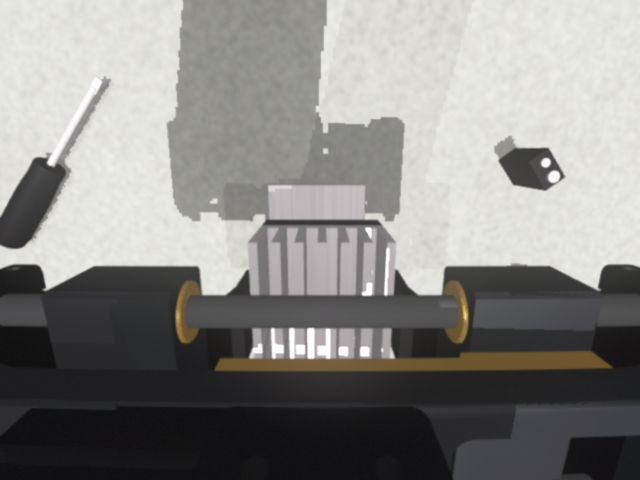

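View pics/s6.png

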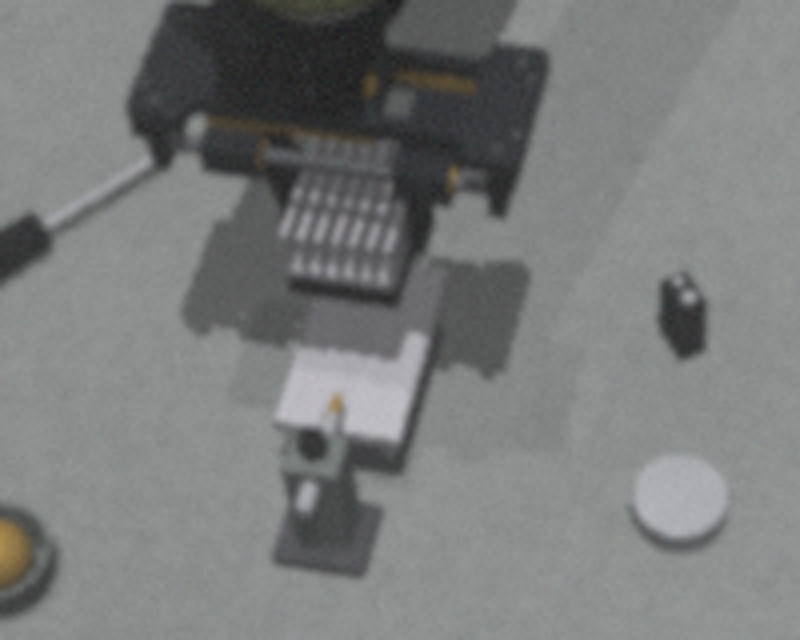

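The wrist view shows the plate's rear edge at (267..366,187) ahead of the module. The scene view shows the brass tip well clear of the module. I'll check lateral alignment from here.

Run:
```python
from h import *
c=cam("wrist"); im=c["color"]
hsv=im.astype(int).sum(2)
for v in (195,205): print(v,[ (u,int(hsv[v,u])) for u in list(range(262,273))+list(range(360,372))])
for v in (195,205):
    print(world(c,[267.5,365.5],[v,v],z=.05))
print(world(c,316,185,z=.05), monitor.read_state()["ee_pos"])
# module slab rear edge 
print(world(c,[265,380],[223,223],z=.2-.051-.03+.02))
```

```text
195 [(262, 379), (263, 379), (264, 379), (265, 378), (266, 379), (267, 383), (268, 397), (269, 452), (270, 527), (271, 548), (272, 545), (360, 574), (361, 578), (362, 575), (363, 569), (364, 571), (365, 545), (366, 466), (367, 404), (368, 393), (369, 394), (370, 394), (371, 394)]
205 [(262, 389), (263, 389), (264, 389), (265, 391), (266, 391), (267, 391), (268, 391), (269, 419), (270, 501), (271, 539), (272, 546), (360, 576), (361, 575), (362, 573), (363, 569), (364, 565), (365, 526), (366, 436), (367, 396), (368, 392), (369, 393), (370, 394), (371, 396)]
[[ 0.5018752  -0.21088809  0.05      ]
 [ 0.5015156  -0.14271984  0.05      ]]
[[ 0.50888187 -0.21110889  0.05      ]
 [ 0.50851891 -0.14247091  0.05      ]]
[[ 0.49480933 -0.17715894  0.05      ]] [ 0.53876865 -0.17490322  0.20053179]
[[ 0.50354955 -0.19877562  0.139     ]
 [ 0.50327181 -0.14701665  0.139     ]]
```

Emit:
{"name": "drive_tool", "arguments": {"plan": [{"x": 0.0, "y": -0.002, "z": 0.02, "rx": 0.0, "ry": 0.0, "rz": 0.0, "fingers": 0.4}, {"x": 0.0, "y": -0.002, "z": 0.04, "rx": 0.0, "ry": 0.0, "rz": 0.0, "fingers": 0.4}, {"x": 0.0, "y": -0.002, "z": 0.055, "rx": 0.0, "ry": 0.0, "rz": 0.0, "fingers": 0.4}, {"x": 0.0, "y": -0.002, "z": 0.062, "rx": 0.0, "ry": 0.0, "rz": 0.0, "fingers": 0.4}, {"x": 0.0, "y": -0.002, "z": 0.065, "rx": 0.0, "ry": 0.0, "rz": 0.0, "fingers": 0.4}, {"x": 0.0, "y": -0.002, "z": 0.067, "rx": 0.0, "ry": 0.0, "rz": 0.0, "fingers": 0.4}, {"x": 0.0, "y": -0.002, "z": 0.067, "rx": 0.0, "ry": 0.0, "rz": 0.0, "fingers": 0.4}]}}

```text
time: 12.28
ee_pos: [0.5387, -0.1776, 0.1338]
eef_rot: [-0.003, 1.0, 0.0, -0.0]
ft_force: [0.2, 0.0, -3.5]
width: 0.0561
```

Emit:
{"name": "drive_tool", "arguments": {"plan": [{"x": 0.0, "y": 0.0, "z": 0.0005, "rx": 0.0, "ry": 0.0, "rz": 0.0, "fingers": 0.4}, {"x": 0.0, "y": 0.0, "z": 0.001, "rx": 0.0, "ry": 0.0, "rz": 0.0, "fingers": 0.4}, {"x": 0.0, "y": 0.0, "z": 0.001, "rx": 0.0, "ry": 0.0, "rz": 0.0, "fingers": 0.4}]}}

```text
time: 12.65
ee_pos: [0.5386, -0.1775, 0.1325]
eef_rot: [-0.003, 1.0, 0.0, -0.0]
ft_force: [0.5, 0.2, -3.3]
width: 0.0559
```

Emit:
{"name": "drive_tool", "arguments": {"plan": [{"x": 0.0, "y": 0.0, "z": 0.0005, "rx": 0.0, "ry": 0.0, "rz": 0.0, "fingers": 0.4}, {"x": 0.0, "y": 0.0, "z": 0.001, "rx": 0.0, "ry": 0.0, "rz": 0.0, "fingers": 0.4}, {"x": 0.0, "y": 0.0, "z": 0.001, "rx": 0.0, "ry": 0.0, "rz": 0.0, "fingers": 0.4}]}}

```text
time: 13.02
ee_pos: [0.5385, -0.1775, 0.1314]
eef_rot: [-0.003, 1.0, 0.0, -0.0]
ft_force: [-0.3, -0.3, -4.3]
width: 0.0562
```

Emit:
{"name": "drive_tool", "arguments": {"plan": [{"x": 0.0, "y": 0.001, "z": 0.0003, "rx": 0.0, "ry": 0.0, "rz": 0.0, "fingers": 0.4}, {"x": 0.0, "y": 0.001, "z": 0.0006, "rx": 0.0, "ry": 0.0, "rz": 0.0, "fingers": 0.4}, {"x": 0.0, "y": 0.001, "z": 0.0006, "rx": 0.0, "ry": 0.0, "rz": 0.0, "fingers": 0.4}]}}

```text
time: 13.4
ee_pos: [0.5386, -0.1765, 0.1308]
eef_rot: [-0.003, 1.0, 0.0, -0.0]
ft_force: [0.3, -0.7, -3.4]
width: 0.0558
```

Emit:
{"name": "drive_tool", "arguments": {"plan": [{"x": 0.0, "y": 0.0, "z": 0.0003, "rx": 0.0, "ry": 0.0, "rz": 0.0, "fingers": 0.4}, {"x": 0.0, "y": 0.0, "z": 0.0005, "rx": 0.0, "ry": 0.0, "rz": 0.0, "fingers": 0.4}, {"x": 0.0, "y": 0.0, "z": 0.0005, "rx": 0.0, "ry": 0.0, "rz": 0.0, "fingers": 0.4}]}}

```text
time: 13.78
ee_pos: [0.5386, -0.1765, 0.1307]
eef_rot: [-0.003, 1.0, 0.0, -0.0]
ft_force: [-3.6, 2.3, 3.8]
width: 0.0562
```

Contact is felt: fz went from -3.4 to +3.8 N. I'll ease off a little, release, and rise.

Emit:
{"name": "drive_tool", "arguments": {"plan": [{"x": 0.0, "y": 0.0, "z": -0.0004, "rx": 0.0, "ry": 0.0, "rz": 0.0, "fingers": 0.645}, {"x": 0.0, "y": 0.0, "z": -0.0004, "rx": 0.0, "ry": 0.0, "rz": 0.0, "fingers": 0.67}, {"x": 0.0, "y": 0.0, "z": -0.0004, "rx": 0.0, "ry": 0.0, "rz": 0.0, "fingers": 0.75}, {"x": 0.0, "y": 0.0, "z": -0.0004, "rx": 0.0, "ry": 0.0, "rz": 0.0, "fingers": 1.0}, {"x": 0.0, "y": 0.0, "z": -0.0004, "rx": 0.0, "ry": 0.0, "rz": 0.0, "fingers": 1.0}, {"x": 0.0, "y": 0.0, "z": -0.02, "rx": 0.0, "ry": 0.0, "rz": 0.0, "fingers": 1.0}, {"x": 0.0, "y": 0.0, "z": -0.06, "rx": 0.0, "ry": 0.0, "rz": 0.0, "fingers": 1.0}, {"x": 0.0, "y": 0.0, "z": -0.1, "rx": 0.0, "ry": 0.0, "rz": 0.0, "fingers": 1.0}, {"x": 0.0, "y": 0.0, "z": -0.12, "rx": 0.0, "ry": 0.0, "rz": 0.0, "fingers": 1.0}]}}

```text
time: 14.9
ee_pos: [0.5393, -0.1767, 0.2529]
eef_rot: [-0.003, 1.0, -0.0, 0.001]
ft_force: [-0.5, -0.2, -1.2]
width: 0.0869
```

Emit:
{"name": "drive_tool", "arguments": {"plan": [{"x": 0.02, "y": 0.0, "z": 0.0, "rx": 0.0, "ry": 0.0, "rz": 0.252, "fingers": 1.0}, {"x": 0.04, "y": 0.0, "z": 0.0, "rx": 0.0, "ry": 0.0, "rz": 0.252, "fingers": 1.0}, {"x": 0.05, "y": 0.0, "z": 0.0, "rx": 0.0, "ry": 0.0, "rz": 0.252, "fingers": 1.0}, {"x": 0.05, "y": 0.0, "z": 0.0, "rx": 0.0, "ry": 0.0, "rz": 0.252, "fingers": 1.0}, {"x": 0.05, "y": 0.0, "z": 0.0, "rx": 0.0, "ry": 0.0, "rz": 0.252, "fingers": 1.0}, {"x": 0.05, "y": 0.0, "z": 0.0, "rx": 0.0, "ry": 0.0, "rz": 0.252, "fingers": 1.0}, {"x": 0.05, "y": 0.0, "z": 0.0, "rx": 0.0, "ry": 0.0, "rz": 0.252, "fingers": 1.0}, {"x": 0.05, "y": 0.0, "z": 0.0, "rx": 0.0, "ry": 0.0, "rz": 0.252, "fingers": 1.0}, {"x": 0.05, "y": 0.0, "z": 0.0, "rx": 0.0, "ry": 0.0, "rz": 0.252, "fingers": 1.0}, {"x": 0.05, "y": 0.0, "z": 0.0, "rx": 0.0, "ry": 0.0, "rz": 0.252, "fingers": 1.0}]}}

```text
time: 16.15
ee_pos: [0.4887, -0.1767, 0.2504]
eef_rot: [0.709, 0.705, -0.0, -0.0]
ft_force: [-0.1, 0.7, -0.3]
width: 0.0867
```

Emit:
{"name": "drive_tool", "arguments": {"plan": [{"x": 0.0, "y": 0.0, "z": 0.0, "rx": 0.0, "ry": 0.0, "rz": 0.249, "fingers": 1.0}, {"x": 0.0, "y": 0.0, "z": 0.0, "rx": 0.0, "ry": 0.0, "rz": 0.249, "fingers": 1.0}, {"x": 0.0, "y": 0.0, "z": 0.0, "rx": 0.0, "ry": 0.0, "rz": 0.249, "fingers": 1.0}, {"x": 0.0, "y": 0.0, "z": 0.0, "rx": 0.0, "ry": 0.0, "rz": 0.249, "fingers": 1.0}, {"x": 0.0, "y": 0.0, "z": 0.0, "rx": 0.0, "ry": 0.0, "rz": 0.249, "fingers": 1.0}, {"x": 0.0, "y": 0.0, "z": 0.0, "rx": 0.0, "ry": 0.0, "rz": 0.249, "fingers": 1.0}, {"x": 0.0, "y": 0.0, "z": 0.0, "rx": 0.0, "ry": 0.0, "rz": 0.249, "fingers": 1.0}, {"x": 0.0, "y": 0.0, "z": 0.0, "rx": 0.0, "ry": 0.0, "rz": 0.249, "fingers": 1.0}, {"x": 0.0, "y": 0.0, "z": 0.0, "rx": 0.0, "ry": 0.0, "rz": 0.249, "fingers": 1.0}, {"x": 0.0, "y": 0.0, "z": 0.0, "rx": 0.0, "ry": 0.0, "rz": 0.249, "fingers": 1.0}]}}

```text
time: 17.4
ee_pos: [0.4886, -0.1767, 0.2504]
eef_rot: [1.0, 0.001, -0.0, -0.0]
ft_force: [-0.7, -0.3, -0.1]
width: 0.0872
```

```bash
cat > meas.py <<'E'
from h import *
import sys,pickle
fn=sys.argv[1]
s=monitor.read_state();print(s["time"],s["ee_pos"],s["ft_force"])
c=cam("wrist"); save(c,fn+".png"); pickle.dump(c,open(fn+".pkl","wb"))
q=nets.regions_of("module","wrist")
for k in q[:1]:
    v,u=np.nonzero(k["region"]); print(k["confidence"],len(u),u.min(),u.max(),v.min(),v.max())
    P=world(c,u,v,depth=c["depth"][v,u]); print(np.percentile(P[:,2],[2,20,50,80,98]))
    t=(P[:,2]>.085)&(P[:,2]<.105); W=world(c,u[t],v[t],z=.096)[:,:2]; print(cv2.minAreaRect((W*1000).astype(np.float32)))
E
python3 meas.py w7
```

```text
17.4 [ 0.48864834 -0.17674789  0.25037806] [-0.67901431 -0.31415507 -0.13070528]
0.59 8157 280 362 119 224
[0.06898357 0.07039926 0.08955113 0.09652501 0.09767846]
((541.2463989257812, -174.7952880859375), (71.33785247802734, 56.26994323730469), 0.035549722611904144)
```

View pics/w7.png

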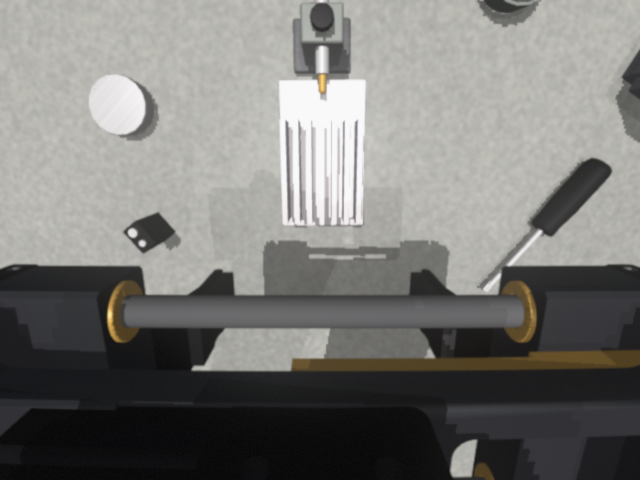

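The module stands square on the plate: fins from row 120 to 224, columns 280–362, centred on the plate. The tip is at (322,93), with a gap of about 21 mm. I'll regrip with the camera on the probe side.

Emit:
{"name": "drive_tool", "arguments": {"plan": [{"x": 0.03, "y": 0.0, "z": 0.02, "rx": 0.0, "ry": 0.0, "rz": 0.0, "fingers": 1.0}, {"x": 0.052, "y": 0.0, "z": 0.05, "rx": 0.0, "ry": 0.0, "rz": 0.0, "fingers": 1.0}, {"x": 0.052, "y": 0.0, "z": 0.085, "rx": 0.0, "ry": 0.0, "rz": 0.0, "fingers": 1.0}, {"x": 0.052, "y": 0.0, "z": 0.107, "rx": 0.0, "ry": 0.0, "rz": 0.0, "fingers": 1.0}, {"x": 0.052, "y": 0.0, "z": 0.117, "rx": 0.0, "ry": 0.0, "rz": 0.0, "fingers": 1.0}, {"x": 0.052, "y": 0.0, "z": 0.119, "rx": 0.0, "ry": 0.0, "rz": 0.0, "fingers": 1.0}, {"x": 0.052, "y": 0.0, "z": 0.119, "rx": 0.0, "ry": 0.0, "rz": 0.0, "fingers": 0.75}, {"x": 0.052, "y": 0.0, "z": 0.119, "rx": 0.0, "ry": 0.0, "rz": 0.0, "fingers": 0.67}, {"x": 0.052, "y": 0.0, "z": 0.119, "rx": 0.0, "ry": 0.0, "rz": 0.0, "fingers": 0.55}, {"x": 0.052, "y": 0.0, "z": 0.119, "rx": 0.0, "ry": 0.0, "rz": 0.0, "fingers": 0.5}, {"x": 0.052, "y": 0.0, "z": 0.119, "rx": 0.0, "ry": 0.0, "rz": 0.0, "fingers": 0.5}], "squeeze": 8}}

```text
time: 18.88
ee_pos: [0.5407, -0.1768, 0.1316]
eef_rot: [1.0, -0.001, -0.0, -0.0]
ft_force: [0.1, -0.5, 3.1]
width: 0.0559
```

```bash
cat > look.py <<'E'
from h import *
import sys,pickle
fn=sys.argv[1]; F=[]
for i in range(4):
    c=cam("wrist"); s=monitor.read_state(); F.append(s["ft_force"])
print(s["time"],s["ee_pos"],s["width"],"F",np.mean(F,0).round(2),"yaw",np.degrees(2*np.arctan2(s["eef_rot"][1],s["eef_rot"][0])))
save(c,fn+".png"); save(c,fn+"z.png",(250,90,410,250),4); pickle.dump(c,open(fn+".pkl","wb"))
E
python3 look.py w8
```

```text
19.075 [ 0.54067741 -0.17682403  0.13159784] 0.055915782730125166 F [-1.18  0.22  3.62] yaw -0.06521903051315704
```

View pics/w8.png

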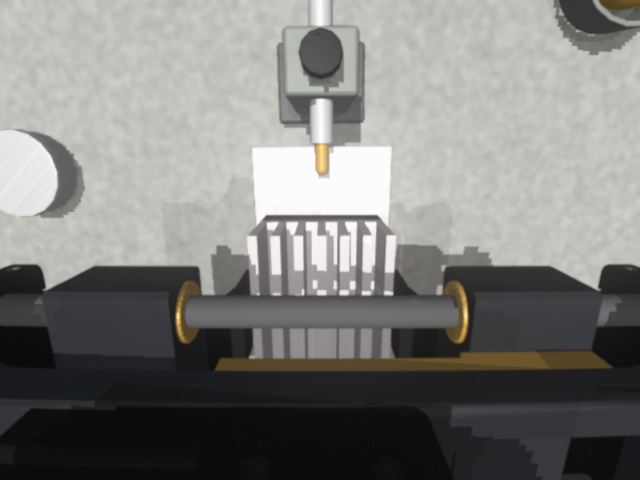

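The wrist view shows the tip end at (322,174), the sleeve end at about row 144 and the module's end face at row 217. I'll relieve the downward load and slide part of the way.

Emit:
{"name": "drive_tool", "arguments": {"plan": [{"x": 0.0, "y": 0.0, "z": -0.0004, "rx": 0.0, "ry": 0.0, "rz": 0.0, "fingers": 0.5}, {"x": 0.002, "y": 0.0, "z": -0.0004, "rx": 0.0, "ry": 0.0, "rz": 0.0, "fingers": 0.5}, {"x": 0.005, "y": 0.0, "z": -0.0004, "rx": 0.0, "ry": 0.0, "rz": 0.0, "fingers": 0.5}, {"x": 0.008, "y": 0.0, "z": -0.0004, "rx": 0.0, "ry": 0.0, "rz": 0.0, "fingers": 0.5}, {"x": 0.011, "y": 0.0, "z": -0.0004, "rx": 0.0, "ry": 0.0, "rz": 0.0, "fingers": 0.5}, {"x": 0.013, "y": 0.0, "z": -0.0004, "rx": 0.0, "ry": 0.0, "rz": 0.0, "fingers": 0.5}, {"x": 0.014, "y": 0.0, "z": -0.0004, "rx": 0.0, "ry": 0.0, "rz": 0.0, "fingers": 0.5}, {"x": 0.014, "y": 0.0, "z": -0.0004, "rx": 0.0, "ry": 0.0, "rz": 0.0, "fingers": 0.5}]}}

```text
time: 20.08
ee_pos: [0.5547, -0.1768, 0.1317]
eef_rot: [1.0, -0.001, -0.0, -0.0]
ft_force: [-1.7, -0.6, 0.4]
width: 0.0559
```

```bash
python3 look.py w9
python3 - <<'E'
from h import *
import pickle
for f in ("w8","w9"):
    c=pickle.load(open(f+".pkl","rb")); col=c["color"][100:240,320:325].mean(1).astype(int)
    print(f,[(100+i,col[i].tolist()) for i in range(0,140) if (f=="w8" and (40<=i<=50 or 68<=i<=80 or i>=110 and i<122)) or (f=="w9" and i>50 and i<130 and i%1==0 and i>80)])
E
```

```text
20.275 [ 0.55474327 -0.17678251  0.13168895] 0.05569859012107129 F [-0.34 -0.65 -0.07] yaw -0.06095662460901982
w8 [(140, [246, 245, 245]), (141, [245, 243, 244]), (142, [237, 233, 230]), (143, [213, 197, 175]), (144, [213, 180, 123]), (145, [236, 203, 120]), (146, [242, 211, 123]), (147, [242, 212, 124]), (148, [242, 212, 124]), (149, [242, 212, 124]), (150, [242, 212, 124]), (168, [242, 211, 129]), (169, [240, 206, 127]), (170, [232, 195, 124]), (171, [223, 185, 121]), (172, [211, 173, 117]), (173, [192, 161, 117]), (174, [178, 157, 133]), (175, [186, 175, 168]), (176, [200, 193, 195]), (177, [217, 212, 216]), (178, [241, 240, 242]), (179, [251, 251, 252]), (180, [252, 252, 253]), (210, [251, 251, 251]), (211, [251, 250, 250]), (212, [251, 249, 250]), (213, [248, 246, 247]), (214, [220, 216, 218]), (215, [141, 138, 140]), (216, [100, 97, 99]), (217, [95, 93, 95]), (218, [97, 95, 96]), (219, [107, 104, 106]), (220, [124, 121, 123]), (221, [133, 128, 130])]
w9 [(181, [243, 211, 122]), (182, [243, 211, 122]), (183, [243, 211, 121]), (184, [243, 211, 122]), (185, [243, 211, 122]), (186
[... 342 characters left out ...]
, 208, 122]), (201, [238, 201, 120]), (202, [230, 190, 116]), (203, [219, 178, 113]), (204, [203, 166, 114]), (205, [189, 164, 134]), (206, [208, 197, 190]), (207, [243, 241, 242]), (208, [252, 251, 252]), (209, [253, 252, 253]), (210, [253, 252, 253]), (211, [252, 250, 251]), (212, [250, 248, 248]), (213, [246, 243, 244]), (214, [217, 209, 212]), (215, [137, 133, 135]), (216, [95, 92, 93]), (217, [90, 87, 88]), (218, [92, 89, 90]), (219, [105, 101, 103]), (220, [123, 119, 121]), (221, [132, 127, 129]), (222, [138, 133, 134]), (223, [143, 138, 139]), (224, [144, 139, 141]), (225, [144, 139, 141]), (226, [144, 138, 140]), (227, [143, 138, 140]), (228, [141, 137, 139]), (229, [142, 137, 139])]
```

View pics/w9z.png

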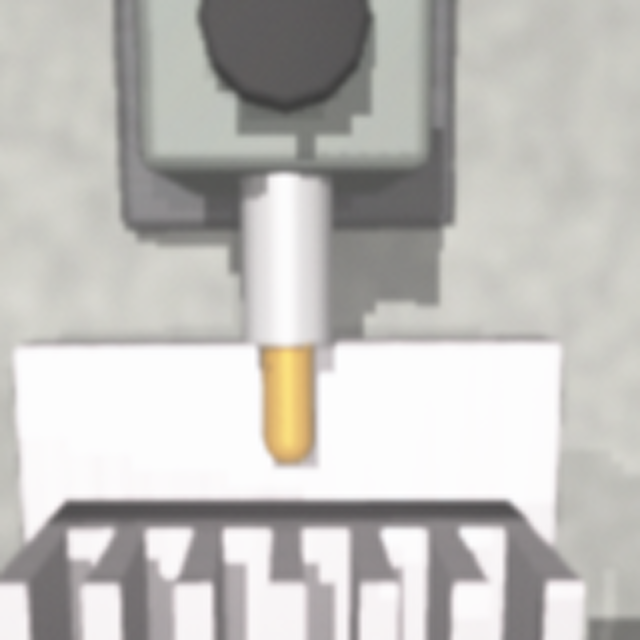

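The zoomed wrist view shows the tip end at row 205 and the module's face from row 214.5 (bottom edge) to about 219.5 (top edge). The gap is about 6 mm. Computing it:

Run:
```python
from h import *
import pickle
c=pickle.load(open("w9.pkl","rb"))
print("bottom",world(c,322,214.6,z=.05)[0],"top",world(c,322,219.3,z=.07)[0],"tip",world(c,322,205.2,z=.064)[0],"sleeve",world(c,322,175.6,z=.069)[0])
```

```text
bottom [ 0.59071828 -0.17543715  0.05      ] top [ 0.59212629 -0.17541942  0.07      ] tip [ 0.59759544 -0.17543438  0.064     ] sleeve [ 0.6114114  -0.17545207  0.069     ]
```

Emit:
{"name": "drive_tool", "arguments": {"plan": [{"x": 0.001, "y": 0.0, "z": 0.0, "rx": 0.0, "ry": 0.0, "rz": 0.0, "fingers": 0.5}, {"x": 0.002, "y": 0.0, "z": 0.0, "rx": 0.0, "ry": 0.0, "rz": 0.0, "fingers": 0.5}, {"x": 0.003, "y": 0.0, "z": 0.0, "rx": 0.0, "ry": 0.0, "rz": 0.0, "fingers": 0.5}]}}

```text
time: 20.65
ee_pos: [0.5576, -0.1768, 0.1316]
eef_rot: [1.0, -0.001, -0.0, -0.0]
ft_force: [-2.3, 0.2, 0.6]
width: 0.0558
```

Emit:
{"name": "drive_tool", "arguments": {"plan": [{"x": 0.001, "y": 0.0, "z": 0.0, "rx": 0.0, "ry": 0.0, "rz": 0.0, "fingers": 0.5}, {"x": 0.002, "y": 0.0, "z": 0.0, "rx": 0.0, "ry": 0.0, "rz": 0.0, "fingers": 0.5}]}}

```text
time: 20.9
ee_pos: [0.5596, -0.1768, 0.1317]
eef_rot: [1.0, -0.001, -0.0, -0.0]
ft_force: [-1.5, -0.7, -0.5]
width: 0.0554
```

```bash
cat > prof.py <<'E'
from h import *
import pickle,sys
c=pickle.load(open(sys.argv[1]+".pkl","rb")); col=c["color"][150:232,320:325].mean(1).astype(int)
print([(150+i,col[i].tolist()) for i in range(len(col)) if i<35 or i>44])
E
python3 look.py w10; python3 prof.py w10
```

```text
21.1 [ 0.55975775 -0.17680873  0.13168803] 0.055978295291218116 F [-0.7  -0.38 -1.37] yaw -0.06197057469880829
[(150, [246, 245, 245]), (151, [246, 245, 245]), (152, [246, 245, 245]), (153, [246, 245, 245]), (154, [246, 245, 245]), (155, [246, 245, 245]), (156, [246, 245, 245]), (157, [246, 245, 245]), (158, [246, 245, 245]), (159, [246, 245, 245]), (160, [246, 245, 245]), (161, [246, 245, 246]), (162, [246, 245, 246]), (163, [246, 245, 246]), (164, [246, 245, 246]), (165, [246, 245, 246]), (166, [246, 245, 246]), (167, [246, 245, 246]), (168, [247, 245, 246]), (169, [246, 245, 246]), (170, [246, 246, 246]), (171, [246, 246, 246]), (172, [246, 246, 246]), (173, [246, 246, 246]), (174, [246, 246, 246]), (175, [246, 246, 246]), (176, [246, 245, 246]), (177, [246, 246, 246]), (178, [247, 246, 246]), (179, [247, 245, 246]), (180, [247, 246, 246]), (181, [247, 245, 246]), (182, [247, 245, 246]), (183, [247, 245, 246]), (184, [247, 245, 245]), (195, [242, 210, 119]), (196, [242, 209, 120]), (197, [243, 209, 119]), (198, [242, 210, 120]), (199, [242, 210, 119]), (200, [242, 209, 119]), (201, [242, 209, 119]), (202, [242, 209, 119]), (203, [243, 210, 120]), (204, [242, 209, 119]), (205, [242, 208, 119]), (206, [242, 208, 119]), (207, [242, 208, 119]), (208, [242, 208, 119]), (209, [242, 209, 119]), (210, [242, 208, 119]), (211, [241, 206, 119]), (212, [237, 199, 117]), (213, [229, 188, 113]), (214, [218, 176, 109]), (215, [192, 156, 103]), (216, [150, 125, 93]), (217, [106, 96, 87]), (218, [91, 87, 87]), (219, [102, 98, 100]), (220, [124, 120, 122]), (221, [139, 134, 136]), (222, [144, 139, 141]), (223, [144, 139, 140]), (224, [143, 138, 139]), (225, [143, 138, 139]), (226, [143, 138, 139]), (227, [142, 137, 139]), (228, [141, 136, 138]), (229, [141, 136, 137]), (230, [141, 136, 138]), (231, [143, 137, 139])]
```

View pics/w10z.png

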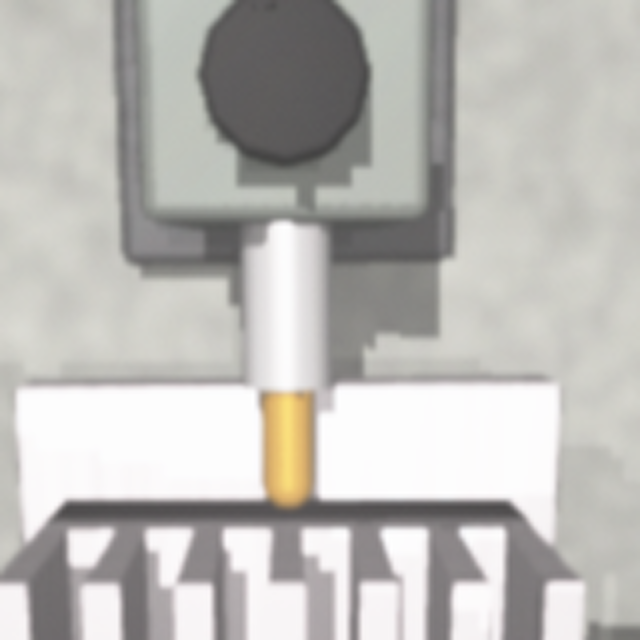

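The tip now ends at row 216, about 1 mm short of the face plane. I'll advance 2 mm and look at how far it yields.

Emit:
{"name": "drive_tool", "arguments": {"plan": [{"x": 0.0005, "y": 0.0, "z": 0.0, "rx": 0.0, "ry": 0.0, "rz": 0.0, "fingers": 0.5}, {"x": 0.001, "y": 0.0, "z": 0.0, "rx": 0.0, "ry": 0.0, "rz": 0.0, "fingers": 0.5}, {"x": 0.0015, "y": 0.0, "z": 0.0, "rx": 0.0, "ry": 0.0, "rz": 0.0, "fingers": 0.5}, {"x": 0.002, "y": 0.0, "z": 0.0, "rx": 0.0, "ry": 0.0, "rz": 0.0, "fingers": 0.5}]}}

```text
time: 21.6
ee_pos: [0.5616, -0.1768, 0.1317]
eef_rot: [1.0, -0.001, -0.0, -0.0]
ft_force: [-1.6, -0.2, -1.8]
width: 0.0562
```

```bash
python3 look.py w11
cat > brass.py <<'E'
from h import *
import pickle,sys
for f in sys.argv[1:]:
    c=pickle.load(open(f+".pkl","rb")); a=c["color"][100:240,320:325].astype(float).mean(1)
    s=a[:,0]-a[:,2]; # r-b : brass high
    h=50.; i=np.nonzero(s>h)[0]; t=i[0]-1+(h-s[i[0]-1])/(s[i[0]]-s[i[0]-1]); b=i[-1]+(s[i[-1]]-h)/(s[i[-1]]-s[i[-1]+1])
    w=world(c,[322,322],[100+t,100+b],z=.066)[:,0]
    print(f,"sleeve row",round(100+t,2),"tip row",round(100+b,2),"x sleeve,tip mm",(w*1000).round(2),"len mm",round((w[0]-w[1])*1000,2))
E
python3 brass.py w8 w9 w10 w11
```

```text
21.8 [ 0.56160584 -0.17684648  0.13167843] 0.055882879995729315 F [-0.54 -0.2  -2.5 ] yaw -0.06461229142026094
w8 sleeve row 143.23 tip row 173.85 x sleeve,tip mm [611.18 597.96] len mm 13.22
w9 sleeve row 176.26 tip row 205.12 x sleeve,tip mm [610.92 597.93] len mm 12.99
w10 sleeve row 187.58 tip row 216.18 x sleeve,tip mm [610.89 597.83] len mm 13.07
w11 sleeve row 192.0 tip row 219.19 x sleeve,tip mm [610.76 598.28] len mm 12.48
```

Brass visible length has dropped from 13.1 to 12.5 mm, so contact is made. The gripper is carrying part of the weight, so I'll lower slightly and press in about 2 mm more.

Emit:
{"name": "drive_tool", "arguments": {"plan": [{"x": 0.0005, "y": 0.0, "z": 0.0002, "rx": 0.0, "ry": 0.0, "rz": 0.0, "fingers": 0.5}, {"x": 0.001, "y": 0.0, "z": 0.0003, "rx": 0.0, "ry": 0.0, "rz": 0.0, "fingers": 0.5}, {"x": 0.0015, "y": 0.0, "z": 0.0003, "rx": 0.0, "ry": 0.0, "rz": 0.0, "fingers": 0.5}, {"x": 0.002, "y": 0.0, "z": 0.0003, "rx": 0.0, "ry": 0.0, "rz": 0.0, "fingers": 0.5}, {"x": 0.002, "y": 0.0, "z": 0.0003, "rx": 0.0, "ry": 0.0, "rz": 0.0, "fingers": 0.5}]}}

```text
time: 22.42
ee_pos: [0.5635, -0.1769, 0.1316]
eef_rot: [1.0, -0.001, -0.0, -0.0]
ft_force: [-4.0, 1.4, 4.7]
width: 0.0556
```

```bash
python3 look.py w12;python3 brass.py w12
```

```text
22.625 [ 0.56351634 -0.17690957  0.13162045] 0.05596912722647072 F [-5.04  0.09  5.12] yaw -0.06900612283359844
w12 sleeve row 196.18 tip row 219.6 x sleeve,tip mm [610.77 599.99] len mm 10.79
```

View pics/w12z.png

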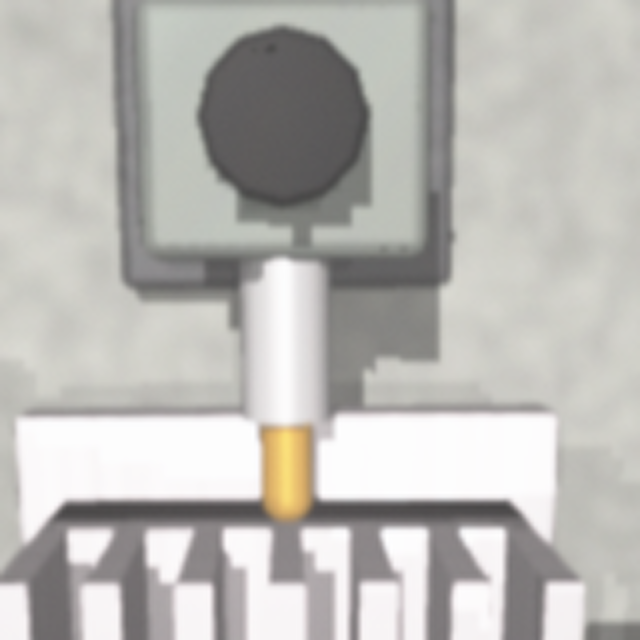

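Compression is about 2.3 mm (1.4 N), well short of 8 mm. I'll relieve the down-load, then open gently while staying in place to look.

Emit:
{"name": "drive_tool", "arguments": {"plan": [{"x": 0.0, "y": 0.0, "z": -0.0002, "rx": 0.0, "ry": 0.0, "rz": 0.0, "fingers": 0.5}, {"x": 0.0, "y": 0.0, "z": -0.0002, "rx": 0.0, "ry": 0.0, "rz": 0.0, "fingers": 0.5}, {"x": 0.0, "y": 0.0, "z": -0.0002, "rx": 0.0, "ry": 0.0, "rz": 0.0, "fingers": 0.645}, {"x": 0.0, "y": 0.0, "z": -0.0002, "rx": 0.0, "ry": 0.0, "rz": 0.0, "fingers": 0.66}, {"x": 0.0, "y": 0.0, "z": -0.0002, "rx": 0.0, "ry": 0.0, "rz": 0.0, "fingers": 0.7}, {"x": 0.0, "y": 0.0, "z": -0.0002, "rx": 0.0, "ry": 0.0, "rz": 0.0, "fingers": 0.8}], "squeeze": 3}}

```text
time: 23.38
ee_pos: [0.5638, -0.1768, 0.1317]
eef_rot: [1.0, -0.0, -0.0, -0.0]
ft_force: [-0.5, 0.9, -0.4]
width: 0.0648
```

```bash
python3 look.py w13;python3 brass.py w13
```

```text
23.575 [ 0.56363767 -0.17681662  0.13161105] 0.06898682773478454 F [-0.22  0.03 -0.45] yaw -0.06488027992472203
w13 sleeve row 196.45 tip row 219.87 x sleeve,tip mm [610.81 600.02] len mm 10.79
```

View pics/w13.png

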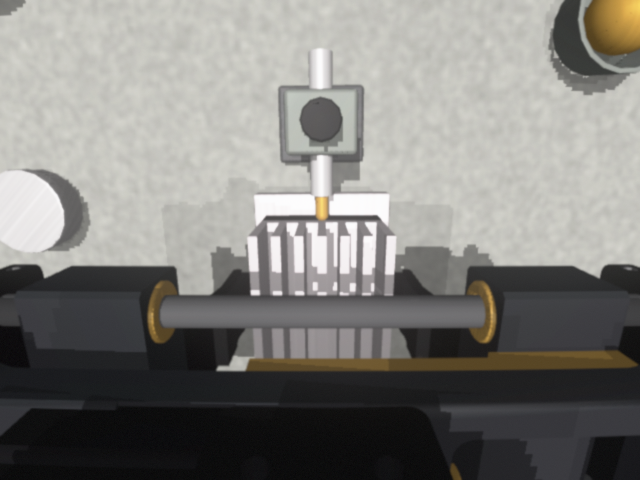

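After release the brass length is unchanged at 10.8 mm against 13.1 mm free, so the module holds about 2.3 mm of compression. I'll open fully, rise and verify.

Emit:
{"name": "drive_tool", "arguments": {"plan": [{"x": 0.0, "y": 0.0, "z": 0.0, "rx": 0.0, "ry": 0.0, "rz": 0.0, "fingers": 1.0}, {"x": 0.0, "y": 0.0, "z": 0.0, "rx": 0.0, "ry": 0.0, "rz": 0.0, "fingers": 1.0}, {"x": 0.0, "y": 0.0, "z": -0.015, "rx": 0.0, "ry": 0.0, "rz": 0.0, "fingers": 1.0}, {"x": 0.0, "y": 0.0, "z": -0.05, "rx": 0.0, "ry": 0.0, "rz": 0.0, "fingers": 1.0}, {"x": 0.0, "y": 0.0, "z": -0.09, "rx": 0.0, "ry": 0.0, "rz": 0.0, "fingers": 1.0}, {"x": -0.04, "y": 0.0, "z": -0.12, "rx": 0.0, "ry": 0.0, "rz": 0.0, "fingers": 1.0}, {"x": -0.06, "y": 0.0, "z": -0.12, "rx": 0.0, "ry": 0.0, "rz": 0.0, "fingers": 1.0}, {"x": -0.06, "y": 0.0, "z": -0.12, "rx": 0.0, "ry": 0.0, "rz": 0.0, "fingers": 1.0}]}}

```text
time: 24.58
ee_pos: [0.5031, -0.1772, 0.2533]
eef_rot: [1.0, -0.001, 0.001, 0.0]
ft_force: [-0.1, 0.4, -0.2]
width: 0.0869
```

```bash
python3 meas.py w14
python3 - <<'E'
from h import *
import pickle
c=pickle.load(open("w14.pkl","rb")); save(c,"w14z.png",(250,20,400,240),2.7)
E
python3 brass.py w2 w14
python3 - <<'E'
from h import *
c=cam("scene"); save(c,"s14.png",(100,130,360,310),3)
for l in ["battery","tin","spool","stripboard","screwdriver","cleaner"]:
    q=nets.find_in(l,"scene")[:1]; print(l,[(np.round(k["centre"],3).tolist(),round(k["confidence"],2)) for k in q])
E
```

```text
24.575 [ 0.50313106 -0.17715386  0.25326773] [-0.13070258  0.36990437 -0.16242576]
0.81 7978 279 362 107 211
[0.06923446 0.07042953 0.08941096 0.09651099 0.09763674]
((564.1031494140625, -175.11846923828125), (56.317291259765625, 71.1014175415039), 89.82523345947266)
w2 sleeve row 99.4 tip row 108.99 x sleeve,tip mm [605.05 598.21] len mm 6.84
w14 sleeve row 99.44 tip row 106.4 x sleeve,tip mm [608.59 603.61] len mm 4.98
battery [([0.488, -0.014, 0.034], 0.54)]
tin [([0.602, 0.007, 0.02], 0.98)]
spool [([0.754, 0.027, 0.047], 0.75)]
stripboard [([0.509, 0.388, 0.002], 0.94)]
screwdriver [([0.519, -0.406, 0.02], 0.87)]
cleaner [([0.712, -0.336, 0.026], 0.94)]
```

View pics/w14z.png

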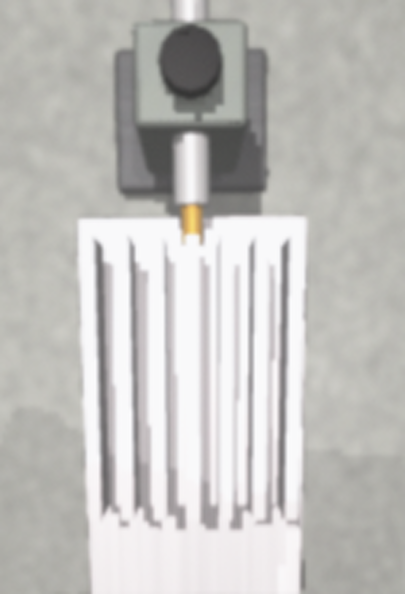

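View pics/s14.png

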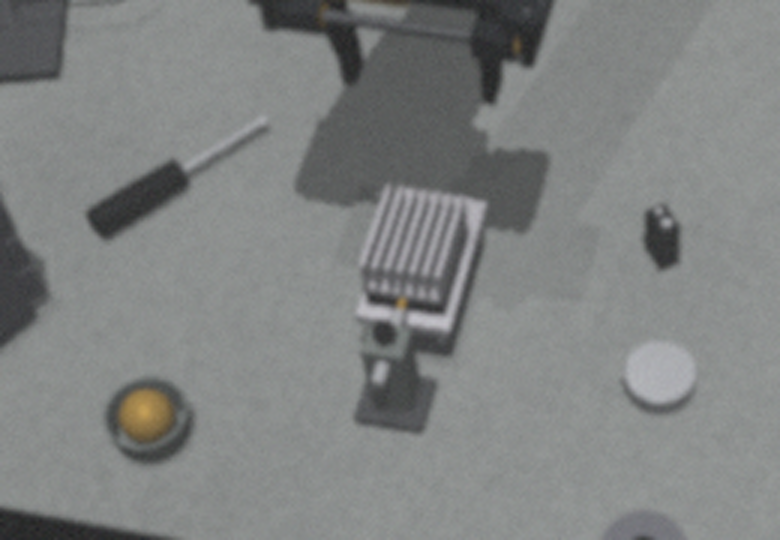

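The wrist view shows the module flat and centred on the plate, with margin at all edges and the brass tip against its end face. The scene view shows the bystanders where they were. Handing in.

```bash
python3 -c "
from h import *
print(workorder.close_job())"
```

```text
the job is handed in; nothing more can be done
None
```

The power module is on the test plate, pressing the probe tip in by about 2.3 mm of its 8 mm (about 1.4 N), and the job is handed in. It took about 25 s of the 67 s allowed.

- **Placing:** I gripped the module across its width (about 0.35 kg) and lowered it onto the plate about 21 mm short of the tip. Its weight was taken up softly, at about 7 N on contact. I then let go, turned the gripper half round so the wrist camera faced the probe, and gripped again.
- **Sliding:** I slid it along the plate in small steps towards the post. At the end the gripper was also pressing down by about 5 N. The wrist sensor read about 5 N sideways, which I take to be mostly friction on the plate rather than force on the tip. I eased the downward load before letting go.
- **Last checks:**
  - The visible brass of the tip stayed at 10.8 mm after release, against 13.1 mm free. The module's measured position agrees with that within about 0.2 mm.
  - The module sits about 11.5 mm past the plate's centre, within 0.5 mm of the centre line and about 0.5° of square. No edge hangs over.
  - The other things on the bench are where they were, to within the camera's few millimetres.
- **Disagreement:** camera and arm positions differed by up to 1.7 mm, so I judged the fit by relative measurements within each view. How long the friction holds the module against the spring was seen only for about 1 s after release. It did not move in that time.

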